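# Run the weld probe along a ground seam

### The arm

A 7-joint arm with a two-finger parallel gripper is mounted at the origin on a cart in front of the work surface, level with it; the furniture and walls round the work are solid. World frame = base frame: x ahead of the robot, y to its left, z up, the work surface at z = 0. Lengths are in m, angles in rad, forces in N, time in s.
With the tool pointing down it reaches from about 0.4 to 0.875 m from the base axis. Payload 4.4 kg.
Tool frame: the origin (TCP) lies at the centre of the arm's flange, where the gripper is bolted on; the fingertips stand 173 mm ahead of it and the grasp point (between the pads) lies 155 mm ahead of it; z points along the fingers, y is the direction in which the jaws open and shut (so a half turn about z gives the same grasp; the last joint's range is limited). The gripper opens to 85 mm and grips with 20 to 120 N. Pads are 22 mm wide; open, the fingers measure 114 mm over their backs; the gripper's body (76 mm by 85 mm) begins 54 mm behind the grasp point. The pads swing forward as they close: fully open they stand 13 mm farther back than shut.
Start: joints at [-1.224, 0.628, 0.038, 1.517, -0.027, 0.996, -0.02], TCP at [0.261, 0.595, 0.405] pointing down, gripper open.
Joint ranges: [-3.06, 3.06], [-0.37, 2.12], [-1.25, 1.32], [0.18, 2.47], [-1.1, 4.24], [0.23, 1.98], [-2.94, 2.94]. Speed limits (rad/s): [2.57, 2.57, 3.14, 3.14, 3.14, 3.14, 3.14].

### API

Orientations are given as a unit quaternion [w, x, y, z].
In Python, from station import monitor, cams, ticket gives the robot as it stands.
- The arm moves only by the tool arm_command, never from a script. Its argument "moves" is a list of rows, each a list of 3 entries, a list of its own where there are three numbers: the turn, a rotation vector about the tool's x, y, z in rad, then the shift along the tool's x, y, z in mm, then the finger opening in mm, from 0 to 85.4. A call has exactly 5 rows; each row is the pose to reach, as a shift and turn from the pose commanded when the call began, along the tool's axes at that moment; what a row does not reach only later rows make up. A row lasts 1/10 s, in which the tool goes at most 50 mm and 8.59 degrees, less where a joint would pass 70% of its speed; a pose out of reach is approached as far as the arm can. A call with a gripper value outside its range is refused whole. The fingers move at their own pace and stop on an object; "squeeze" is the grip in N (left out, the last holds). Time passes only in rows, so rows that repeat a pose let the fingers close, or fill a call up. It gives the time, the measured TCP pose, the force and the opening at its end, in the units of the state.
- monitor.state(): the state, without advancing time (a new reading comes with each control period).
- cams.read_camera(name): name is "scene" or "top" or "wrist"; returns a dict with "frame" (420x560x3 uint8, red, green, blue), "mtx" (3x3 intrinsics, pixels), "rvec" (rotation vector, rad) and "tvec" (3), from world to camera coordinates, as OpenCV has them. Camera axes: x right, y down, z forward; pixel columns grow to the right and rows downward; lengths in m; the calibration is good to about 2 mm. The wrist camera is an equidistant fisheye: a pixel r from the principal point sees the ray r / f radians off the axis. A picture is of the moment at which its call begins. There is no depth.
- ticket.sign_off(): hands the job in, once; it reports no verdict.
Trained networks look in a picture, given as the dict that the camera call returned (one of the last four; its "shot" number tells which), for a name from the list of things; names that differ only in an ending like _2 or _b are one class to them, and where a whole thing is asked for, a point or a joint stands for the part that bears it (a point fixed in the world has none). Each returns a list of dicts, best first, with "p" (0 to 1); they miss things now and then, are a little off and sometimes report something else, mostly with a low value. They report only what shows in the picture. A call takes as long as a camera call.
- cams.recognise(picture, query): "bbox" ([left, top, width, height] in pixels, round what is visible of it).
The state is a dict: "t": time; "joint_positions": joint angles; "joint_velocities": joint speeds; "joint_torque": joint torques, N m; "tool_pos": TCP position; "eef_rot": TCP orientation; "force": force on the tool from outside, world axes, zero at the start; "wrist_torque": the same for the moment, N m; "gripper_width": opening from 0.0 (shut) to 1.0 (fully open).
Only numpy, scipy, OpenCV 4.12 (cv2) and the standard library are available. Lean on these libraries where they do the work, as an engineer would, in place of code of your own. Each camera call takes 0.05 s, during which the arm holds its last target.

### The job

Take the orange weld probe from its blue rest, set its spring-loaded tip on the green dot of the steel panel and draw it slowly (about 3 cm a second) along the seam line, round the bend, to the red dot. Keep the probe about upright, with the tip lightly pressed in (not to its stop), on the bright strip and without lifting off on the way. Then lift it clear, hang it back upright in its rest and leave the other things where they stand.

Things in the scene. Friction and masses are not known exactly. Their poses are not given: they have to be found in the camera images.
- probe: weld probe, 0.155 kg, upright in its rest. Origin on its axis under its collar; z up the handle, x and y square to the handle's flats. Above: black collar 36 across, 6 high; orange handle 24x24 square from 6 to 84 up (grip two flats about 50 up), cap to 87. Below: steel nose 17 across to -36, then a sprung brass plunger 8 across, round end at -56 when extended.
- probe_tip (a point): end of the brass plunger (the round point that touches the work): on the probe's axis, 56 below the probe's origin when the plunger is extended.
- plunger (a joint): how far the plunger is pushed into the probe, in m: 0 extended, 0.010 fully in. Spring 1.4 N at 0, 4.9 N at 0.010; about 0.005 is a good working depth.
- panel: dark steel panel 150 (x) by 200 (y), fixed on two battens; origin under its centre on the bench, z up, flat top 36 up. On it a bright strip 20 wide, ground flush, with a dark joint line (the seam) along its middle: straight 75, a 45 degree bend, straight 75. Green dot 20 across at one end (start), red dot at the other (finish). Four screw heads 2 high in the corners.
- rest: blue probe rest, fixed: foot 85x70, post at its back (+x) and a level fork, top 78 above the bench, 8 thick, with a slot 26 wide open to its front (-x). Origin on the bench, z up. Nothing stands above the fork. The probe's nose hangs in the slot, its collar lies on the fork.
- rest_slot (a point): where the probe hangs: middle of the slot, level with the top of the fork (78 above the bench). The probe's origin is here when it hangs in its place.
- strip_1 (a point): middle of the first straight of the strip (green dot to bend), on the panel's top; y points back along the seam, towards the green dot, z up.
- strip_2 (a point): middle of the second straight of the strip (bend to red dot), on the panel's top; y points back along the seam, towards the bend, z up.
- seam_0 (a point): point on the seam line, on the panel's top: the centre of the green dot, start of the seam. Neighbouring points are 25 apart.
- seam_1 (a point): point on the seam line, on the panel's top: a third of the way from the green dot to the bend. Neighbouring points are 25 apart.
- seam_2 (a point): point on the seam line, on the panel's top: two thirds of the way from the green dot to the bend. Neighbouring points are 25 apart.
- seam_3 (a point): point on the seam line, on the panel's top: the bend. Neighbouring points are 25 apart.
- seam_4 (a point): point on the seam line, on the panel's top: a third of the way from the bend to the red dot. Neighbouring points are 25 apart.
- seam_5 (a point): point on the seam line, on the panel's top: two thirds of the way from the bend to the red dot. Neighbouring points are 25 apart.
- seam_6 (a point): point on the seam line, on the panel's top: the centre of the red dot, end of the seam. Neighbouring points are 25 apart.
- tub: white plastic tub with a blue lid, 73x108x68, at the back of the bench; bystander, origin under its centre
- goggle_case: grey-green rounded eye-guard case, 86x153x56, at the back of the bench; bystander, origin under its centre
- lockout: green round valve lockout, 70x113x67, at the back of the bench; bystander, origin under its centre
- spanner: flat steel combination spanner, 42x183x6, lying along the front edge of the bench; bystander, origin under its centre
- tape: white disc of tape, 52 across, 12 high, near the front edge of the bench; bystander, origin under its centre

How it is judged:
On the way, in this order (a step that is already met when the one before it is completed fails the run):
1. tip pressed on the green dot (contact force between probe and panel above 0.3 N and horizontal distance between probe_tip and seam_0 below 0.01 m and value of joint plunger above 0.001 m), for 0.1 s.
2. tip, still pressed, reaches seam point 1 (contact force between probe and panel above 0.3 N and horizontal distance between probe_tip and seam_1 below 0.01 m and value of joint plunger above 0.001 m), for 0.1 s.
3. tip, still pressed, reaches seam point 2 (contact force between probe and panel above 0.3 N and horizontal distance between probe_tip and seam_2 below 0.01 m and value of joint plunger above 0.001 m), for 0.1 s.
4. tip, still pressed, reaches seam point 3 (contact force between probe and panel above 0.3 N and horizontal distance between probe_tip and seam_3 below 0.01 m and value of joint plunger above 0.001 m), for 0.1 s.
5. tip, still pressed, reaches seam point 4 (contact force between probe and panel above 0.3 N and horizontal distance between probe_tip and seam_4 below 0.01 m and value of joint plunger above 0.001 m), for 0.1 s.
6. tip, still pressed, reaches seam point 5 (contact force between probe and panel above 0.3 N and horizontal distance between probe_tip and seam_5 below 0.01 m and value of joint plunger above 0.001 m), for 0.1 s.
7. tip, still pressed, reaches the red dot (contact force between probe and panel above 0.3 N and horizontal distance between probe_tip and seam_6 below 0.01 m and value of joint plunger above 0.001 m), for 0.1 s.
At the end, for the whole second after the job is handed in: The seam has been traced from the green dot to the red dot, the pressed tip passing within 10 mm of each of the seven seam points in order; the probe hangs at rest in its fork again, within 10 mm of its place sideways and 4 mm in height, upright within 7 degrees (horizontal distance between probe and rest_slot below 0.01 m and z of probe in the frame of rest_slot between -0.004 and 0.004 m and angle between probe's own z axis and vertical below 0.12 rad and linear speed of probe below 0.02 m/s); the robot touches nothing.
It fails at once if the tip or probe presses on the panel off the strip (tip more than 14 mm beside the seam line, or more than 15 mm beyond its ends) (contact force between probe and panel above 0.3 N and not ((x of probe_tip in the frame of strip_1 between -0.014 and 0.014 m and y of probe_tip in the frame of strip_1 between -0.0475 and 0.0525 m) or (x of probe_tip in the frame of strip_2 between -0.014 and 0.014 m and y of probe_tip in the frame of strip_2 between -0.0525 and 0.0475 m))).
It fails at once if the tip leaves the panel on the way: it hovers 3 to 15 mm above the strip, more than 15 mm from both ends of the seam ((x of probe_tip in the frame of strip_1 between -0.01 and 0.01 m and y of probe_tip in the frame of strip_1 between -0.0375 and 0.0225 m and z of probe_tip in the frame of strip_1 between 0.003 and 0.015 m) or (x of probe_tip in the frame of strip_2 between -0.01 and 0.01 m and y of probe_tip in the frame of strip_2 between -0.0225 and 0.0375 m and z of probe_tip in the frame of strip_1 between 0.003 and 0.015 m)).
It fails at once if while it presses on the panel, the probe moves faster than 9 cm/s or leans more than 20 degrees (contact force between probe and panel above 0.3 N and (linear speed of probe above 0.09 m/s or angle between probe's own z axis and vertical above 0.35 rad)).
It fails at once if the plunger is pushed to its stop on the panel (more than 9.7 mm) or the probe presses harder than 20 N ((contact force between probe and panel above 0.3 N and value of joint plunger above 0.0097 m) or contact force between probe and panel above 20 N).
It fails at once if a bystander is moved by more than 3 cm (distance of any of tub, goggle_case, lockout, spanner, tape from where it was at the start of the episode above 0.03 m).
It also fails if it takes over 64 s, if anything falls off the work surface, if the arm or the gripper's body presses on something with over 40 N, if the wrist force passes 120 N, or if a joint passes its speed limit or range.

## Working session

There is one attempt and no reset: what is moved stays moved. The work goes in short steps, Python scripts to look and compute and a tool call to move; the robot and the scene stay as the last step left them, time stands still between calls to the robot, and variables do not carry over. Pictures are saved under pics/ and viewed, and the job is handed in when it is done.

Besides the shell and the picture viewer there is one more tool, called after ">>>" by a JSON object that holds its "name" and its "arguments". arm_command: Moves the arm, as the interface text tells. Its arguments: {"type":"object","properties":{"moves":{"type":"array","items":{"type":"array"}},"squeeze":{"type":"number"}},"required":["moves"]}

```bash
ls; mkdir -p pics; python3 - <<'E'
from station import monitor, cams
import cv2,numpy as np
print(monitor.state())
for n in("scene","top","wrist"):
    p=cams.read_camera(n); cv2.imwrite(f"pics/{n}0.png",p["frame"][:,:,::-1]); print(n,p["mtx"].tolist(),p["rvec"],p["tvec"],p["shot"])
    for q in("probe","panel","rest"):
        print(q,[(r["bbox"],round(r["p"],2)) for r in cams.recognise(p,q)[:2]])
print(monitor.state()["t"])
E
```

```text
pics
{'t': 0.0, 'joint_positions': array([-1.22381255,  0.62935267,  0.03846036,  1.51838497, -0.02701793,
        0.99630721, -0.02002444]), 'joint_velocities': array([-0.00016939,  0.00048797,  0.00175029,  0.00084633, -0.00034621,
       -0.00071063,  0.00112341]), 'joint_torque': array([ 6.63465180e-04, -5.63405585e+01,  1.22617945e+00, -1.93450713e+01,
        1.09165601e-02,  1.06919889e-02,  1.36793659e-05]), 'tool_pos': array([0.26060849, 0.59513791, 0.40377944]), 'eef_rot': array([-1.87296444e-04,  2.04953823e-01,  9.78771166e-01, -9.48541655e-04]), 'force': array([ 1.08275627,  0.7136234 , -0.5527757 ]), 'wrist_torque': array([ 0.02452691, -0.06191197, -0.03381962]), 'gripper_width': 0.9997847755323017}
scene [[395.6501682446904, 0.0, 275.0130607554374], [0.0, 395.6501682446904, 207.57473799045363], [0.0, 0.0, 1.0]] [ 1.91833982 -0.91565134  0.51062278] [-0.33867609  0.29610232  0.50066303] 1
probe [([292.1, 200.1, 18.0, 67.0], 0.66)]
panel [([220.6, 190.5, 99.1, 63.9], 0.66)]
rest [([277.7, 232.0, 54.0, 58.0], 0.97)]
top [[434.07669985044896, 0.0, 281.83819947454094], [0.0, 434.07669985044896, 211.66114954272388], [0.0, 0.0, 1.0]] [ 1.98922804 -2.19065421  0.2719257 ] [0.10368967 0.59061298 0.80673851] 2
probe [([355.7, 246.6, 19.5, 23.2], 0.73)]
panel [([215.8, 175.5, 108.0, 86.0], 0.87)]
rest [([340.9, 234.9, 38.5, 44.3], 0.61)]
wrist [[325.19226210127806, 0.0, 281.3422271866512], [0.0, 325.19226210127806, 208.38925337953012], [0.0, 0.0, 1.0]] [-2.41771813 -1.57997199 -0.23285069] [-0.64980858 -0.03832873  0.37940751] 3
probe []
panel [([93.0, 405.2, 46.4, 13.9], 0.5)]
rest [([96.2, 404.6, 39.3, 15.4], 0.43)]
0.6
```

```bash
python3 - <<'E'
import cv2
a=cv2.imread("pics/top0.png");cv2.imwrite("pics/topc.png",cv2.resize(a[150:300,190:400],None,fx=3.8,fy=3.8,interpolation=2))
a=cv2.imread("pics/scene0.png");cv2.imwrite("pics/scenec.png",cv2.resize(a[170:310,200:350],None,fx=4.2,fy=4.2,interpolation=2))
E
```

```text
(no output)
```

View pics/top0.png

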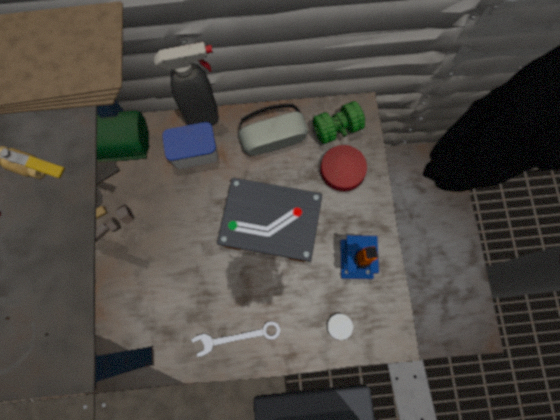

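View pics/scene0.png

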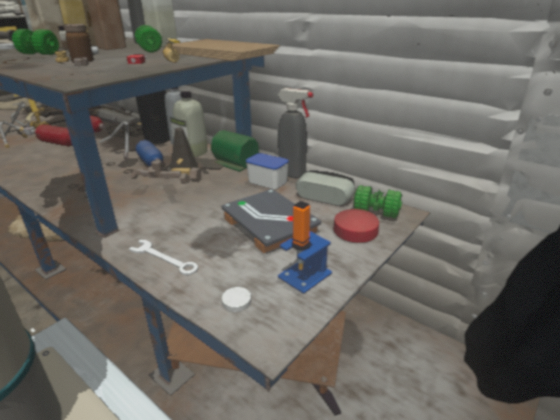

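```bash
sleep 0
```

```text
(no output)
```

View pics/wrist0.png

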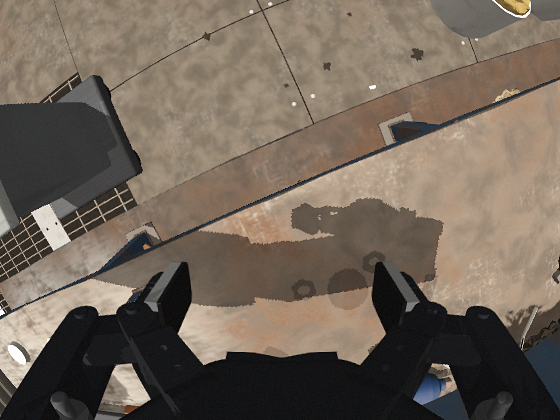

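View pics/topc.png

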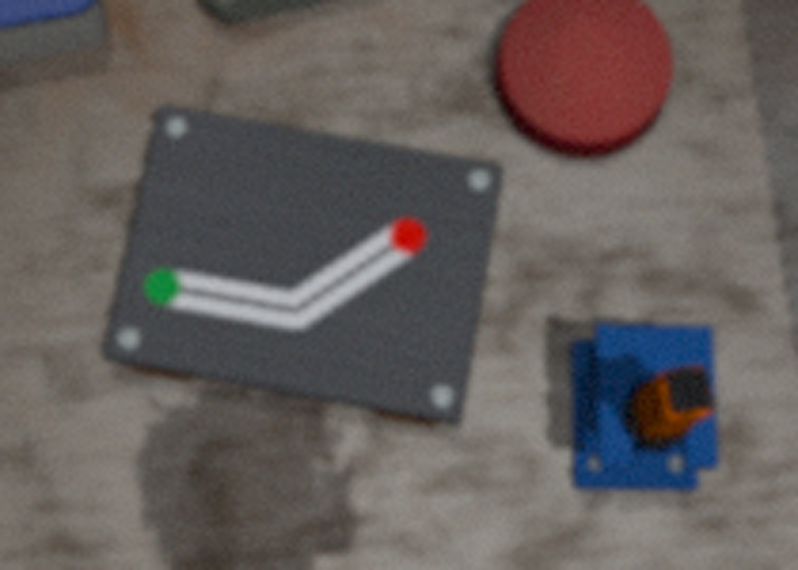

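View pics/scenec.png

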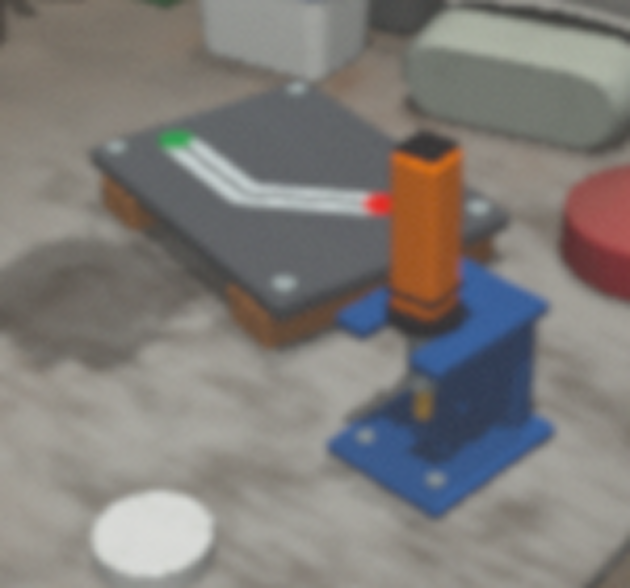

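```bash
cat > h.py <<'E'
import numpy as np,cv2
K={}
K["scene"]=(np.array([[395.65,0,275.013],[0,395.65,207.575],[0,0,1]]),np.array([1.91833982,-0.91565134,0.51062278]),np.array([-0.33867609,0.29610232,0.50066303]))
K["top"]=(np.array([[434.0767,0,281.838],[0,434.0767,211.661],[0,0,1]]),np.array([1.98922804,-2.19065421,0.2719257]),np.array([0.10368967,0.59061298,0.80673851]))
def ray(c,p):
    M,r,t=K[c];R=cv2.Rodrigues(r)[0];d=R.T@np.linalg.inv(M)@np.array([p[0],p[1],1.]);return -R.T@t,d/np.linalg.norm(d)
def atz(c,p,z):
    o,d=ray(c,p);return o+d*(z-o[2])/d[2]
def tri(p,q):
    o,d=ray("scene",p);o2,d2=ray("top",q)
    s=np.linalg.lstsq(np.c_[d,-d2],o2-o,rcond=None)[0];a=o+s[0]*d;b=o2+s[1]*d2;return (a+b)/2,np.linalg.norm(a-b)
def proj(c,P):
    M,r,t=K[c];return cv2.projectPoints(np.atleast_2d(P).astype(float),r,t,M,None)[0][:,0]
E
python3 - <<'E'
from h import *
print(ray("top",(0,0))[0],ray("scene",(0,0))[0])
for n,p,q in [("green",(241.9,202.9),(232.6,225.5)),("bend",(258.3,216.4),(268.2,231.1)),("red",(290.5,218.6),(297.6,211.8)),("cap",(301.7,204.8),(371.6,252.9))]:
    print(n,tri(p,q),atz("top",q,.036 if n!="cap" else .165),atz("scene",p,.036 if n!="cap" else .165))
f=lambda u,v:(190+u/3.8,150+v/3.8)
for c in[(175,126),(479,180),(128,338),(442,396)]: print("screw",atz("top",f(*c),.038))
print("foot corners");
for c in[(575,488),(696,489),(573,343)]: print(atz("top",f(*c),.0))
print("fork");
for c in[(597,325),(712,326),(717,468)]: print(atz("top",f(*c),.078))
print("collar", atz("scene",(301.7,246.7),.081))
E
```

```text
[0.38073973 0.06461246 0.92804351] [-0.00209138 -0.45343121  0.49743071]
green (array([0.58783986, 0.15085388, 0.03820287]), np.float64(0.0017240752247143114)) [0.58768111 0.15162029 0.036     ] [0.5914439  0.15331524 0.036     ]
bend (array([0.56807472, 0.07841223, 0.03616604]), np.float64(0.000960242361376836)) [0.56847739 0.07809797 0.036     ] [0.56784086 0.0788414  0.036     ]
red (array([0.6033195 , 0.01275298, 0.03775988]), np.float64(0.0008167060851352703)) [0.60406499 0.01236369 0.036     ] [0.60523787 0.01473104 0.036     ]
cap (array([ 0.48453956, -0.10270246,  0.1645439 ]), np.float64(5.85413582910688e-05)) [ 0.48445694 -0.10258047  0.165     ] [ 0.48390288 -0.10319592  0.165     ]
screw [0.6796463  0.13769305 0.038     ]
screw [ 0.63136391 -0.03002671  0.038     ]
screw [0.56038004 0.17186843 0.038     ]
screw [0.51198178 0.00403468 0.038     ]
foot corners
[ 0.45901119 -0.06680116  0.        ]
[ 0.45197431 -0.13394031  0.        ]
[ 0.54066922 -0.07630705  0.        ]
fork
[ 0.53551855 -0.0782182   0.078     ]
[ 0.52918393 -0.13810367  0.078     ]
[ 0.45554599 -0.12954496  0.078     ]
collar [ 0.4800141  -0.10754037  0.081     ]
```

```bash
python3 - <<'E'
from h import *
print(proj("top",[[.26,.595,.4],[.26,.595,.23],[.37,.25,.3],[0,0,0],[.3,.3,0],[.3,-.2,0]]))
print(proj("scene",[[.26,.595,.4],[.26,.595,.23],[.37,.25,.3],[.3,.3,0]]))
print("shelf corner",tri((75,100),(95,405)))
print("shelf backcorner",tri((277,60),(95,100)))
for z in(.0,.2,.3): print(z,atz("top",(95,405),z),atz("top",(95,110),z))
print(atz("top",(415,360),0),atz("top",(290,375),0),atz("top",(100,390),0))
f=lambda u,v:(190+u/3.8,150+v/3.8)
c=[f(*k) for k in[(668,374),(706,367),(714,408),(675,414)]]
C=np.array([atz("top",k,.165) for k in c]);print(C,C.mean(0));d=np.diff(C,axis=0);print(np.degrees(np.arctan2(d[:,1],d[:,0])),np.linalg.norm(d,axis=1))
E
```

```text
[[-192.59728524  485.07176135]
 [ -69.29114208  442.92571149]
 [ 150.95548718  343.5934365 ]
 [ 337.62964651  529.44839971]
 [ 170.81598352  375.14949037]
 [ 416.28166003  350.2909546 ]]
[[-36.40331043  45.65520932]
 [ -5.94686789 126.18945306]
 [114.02043685 109.09165025]
 [102.61184666 248.21445158]]
shelf corner (array([0.31393153, 0.30895896, 0.32254789]), np.float64(0.02912804660924078))
shelf backcorner (array([0.78054989, 0.27346407, 0.32546841]), np.float64(0.126620530605172))
0.0 [0.25852546 0.45165734 0.        ] [ 9.04601315e-01  4.58283290e-01 -1.11022302e-16]
0.2 [0.28486351 0.36824641 0.2       ] [0.7917054  0.37344442 0.2       ]
0.3 [0.29803254 0.32654094 0.3       ] [0.73525745 0.33102498 0.3       ]
[ 0.28168542 -0.19418568  0.        ] [0.27737335 0.06097752 0.        ] [0.28552204 0.44197903 0.        ]
[[ 0.49338212 -0.09349727  0.165     ]
 [ 0.49494817 -0.11164263  0.165     ]
 [ 0.47551454 -0.11246948  0.165     ]
 [ 0.47448359 -0.09404105  0.165     ]] [ 0.4845821  -0.10291261  0.165     ]
[ -85.06727683 -177.56370689   93.20200603] [0.01821282 0.01945121 0.01845724]
```

```bash
python3 - <<'E'
import cv2
a=cv2.imread("pics/top0.png");cv2.imwrite("pics/topc2.png",cv2.resize(a[230:285,330:395],None,fx=9,fy=9,interpolation=2))
E
```

```text
(no output)
```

View pics/topc2.png

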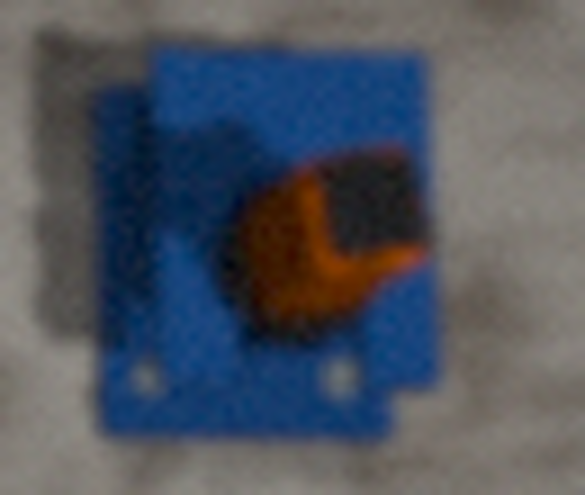

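>>> {"name": "arm_command", "arguments": {"moves": [[[0, 0, 0], [0, 0, -40], 85], [[0, 0, 0], [0, 0, -85], 85], [[0, 0, 0], [0, 0, -130], 85], [[0, 0, 0], [-8, -18, -170], 85], [[0, 0, 0], [-20, -46, -200], 85]]}}

```text
t: 1.1
tool_pos: [0.2601, 0.5457, 0.607]
eef_rot: [0.0, 0.204, 0.979, 0.002]
force: [1.4, 0.1, 0.2]
gripper_width: 0.997
```

>>> {"name": "arm_command", "arguments": {"moves": [[[0, 0, 0.12], [-23, -42, 0], 85], [[0, 0, 0.25], [-46, -84, 0], 85], [[0, 0, 0.39], [-69, -127, 0], 85], [[0, 0, 0.53], [-92, -169, 0], 85], [[0, 0, 0.67], [-115, -212, 0], 85]]}}

```text
t: 1.6
tool_pos: [0.2808, 0.3028, 0.6048]
eef_rot: [-0.0, 0.518, 0.856, 0.0]
force: [0.2, -0.2, -0.2]
gripper_width: 0.993
```

```bash
cat >> h.py <<'E'
from scipy.spatial.transform import Rotation as Ro
def toolR(q): return Ro.from_quat([q[1],q[2],q[3],q[0]]).as_matrix()
def sh(q,pos,target): 
    return np.round(toolR(q).T@(np.array(target)-pos)*1000,1)
E
python3 - <<'E'
from h import *
from station import monitor
s=monitor.state();print(s["t"],s["tool_pos"],s["eef_rot"],s["joint_positions"]);R=toolR(s["eef_rot"]);print(R,np.degrees(np.arctan2(R[1,1],R[0,1])))
print(sh(s["eef_rot"],s["tool_pos"],[.47,-.10,.45]))
E
```

```text
1.6 [0.28078012 0.30275835 0.60482033] [-9.63590546e-05  5.17786987e-01  8.55509491e-01  3.71321443e-04] [-1.10370474  0.08183891  0.23486388  1.7898646  -0.02023069  1.27148048
 -0.38137392]
[[-4.63793254e-01  8.85943434e-01  2.19658651e-04]
 [ 8.85943291e-01  4.63792997e-01  7.35124966e-04]
 [ 5.49402994e-04  5.35551108e-04 -9.99999706e-01]] 27.632139123164716
[-444.7  -19.2  154.6]
```

>>> {"name": "arm_command", "arguments": {"moves": [[[0, 0, 0.06], [-46, -2, 5], 85], [[0, 0, 0.12], [-92, -4, 15], 85], [[0, 0, 0.2], [-138, -6, 25], 85], [[0, 0, 0.28], [-184, -8, 35], 85], [[0, 0, 0.36], [-230, -10, 45], 85]]}}

```text
t: 2.1
tool_pos: [0.3801, 0.0951, 0.5598]
eef_rot: [0.0, 0.662, 0.75, 0.001]
force: [0.9, 0.3, -0.0]
gripper_width: 0.996
```

```bash

python3 - <<'E'
from h import *
from station import monitor
s=monitor.state();print(s["t"],s["tool_pos"],s["eef_rot"],s["joint_positions"]);R=toolR(s["eef_rot"]);print(np.degrees(np.arctan2(R[1,1],R[0,1])))
print(sh(s["eef_rot"],s["tool_pos"],[.47,-.10,.43]))
E
```

```text
2.1 [0.38008387 0.09511921 0.55982198] [7.69314968e-05 6.61513002e-01 7.49933104e-01 9.39055028e-04] [-0.78027398  0.0774637   0.50719118  1.9293896  -0.04229857  1.14313471
 -0.13174182]
7.169175932147064
[-205.    64.7  129.7]
```

>>> {"name": "arm_command", "arguments": {"moves": [[[0, 0, 0.02], [-40, 13, 24], 85], [[0, 0, 0.04], [-80, 26, 48], 85], [[0, 0, 0.06], [-120, 39, 74], 85], [[0, 0, 0.07], [-163, 52, 102], 85], [[0, 0, 0.07], [-205, 65, 130], 85]]}}

```text
t: 2.6
tool_pos: [0.4694, -0.0955, 0.4316]
eef_rot: [0.0, 0.686, 0.727, 0.0]
force: [1.0, 0.8, 1.1]
gripper_width: 0.99
```

```bash

python3 - <<'E'
from h import *
from station import monitor,cams
import pickle
p=cams.read_camera("wrist");s=monitor.state();print(s["t"],s["tool_pos"],s["eef_rot"],s["joint_positions"])
cv2.imwrite("pics/w1.png",p["frame"][:,:,::-1]);pickle.dump(p,open("w1.pkl","wb"));print(p["mtx"],p["rvec"],p["tvec"])
for q in("probe","panel","rest"):
        print(q,[(r["bbox"],round(r["p"],2)) for r in cams.recognise(p,q)[:2]])
E
```

```text
2.65 [ 0.46996972 -0.10240834  0.42829707] [ 0.00183027  0.68934922  0.72441957 -0.00325466] [-0.27394942  0.40920194  0.59804932  1.95530368 -0.28930242  0.86289374
  0.52539514]
[[325.1922621    0.         281.34222719]
 [  0.         325.1922621  208.38925338]
 [  0.           0.           1.        ]] [-2.84962488 -0.08233437 -0.0151099 ] [-0.46441348 -0.1629058   0.36943708]
probe [([282.2, 175.7, 36.2, 58.3], 0.68)]
panel [([310.7, 0.2, 161.1, 144.4], 0.64)]
rest [([264.2, 150.9, 84.3, 81.2], 0.82), ([311.3, 0.0, 158.8, 149.5], 0.71)]
```

View pics/w1.png

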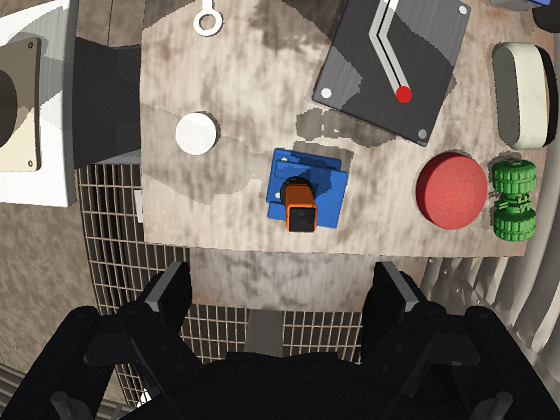

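```bash
python3 - <<'E'
import cv2
a=cv2.imread("pics/w1.png");cv2.imwrite("pics/w1c.png",cv2.resize(a[140:240,255:360],None,fx=6,fy=6,interpolation=2));cv2.imwrite("pics/w1d.png",cv2.resize(a[0:150,300:480],None,fx=4,fy=4,interpolation=2))
E
```

```text
(no output)
```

View pics/w1c.png

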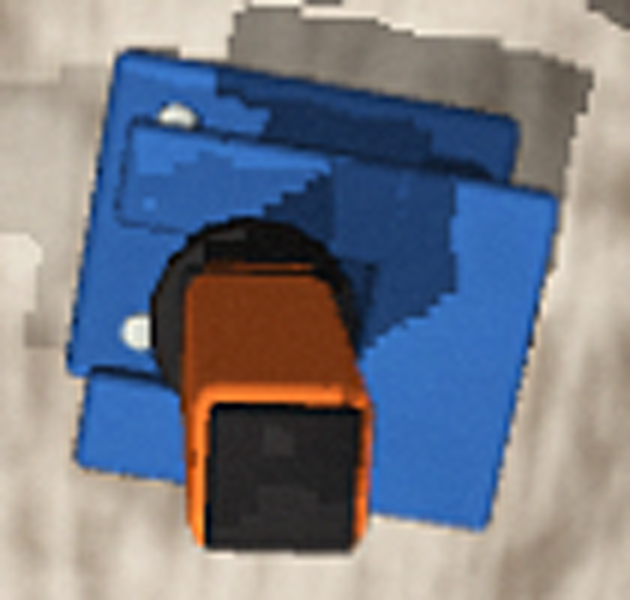

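View pics/w1d.png

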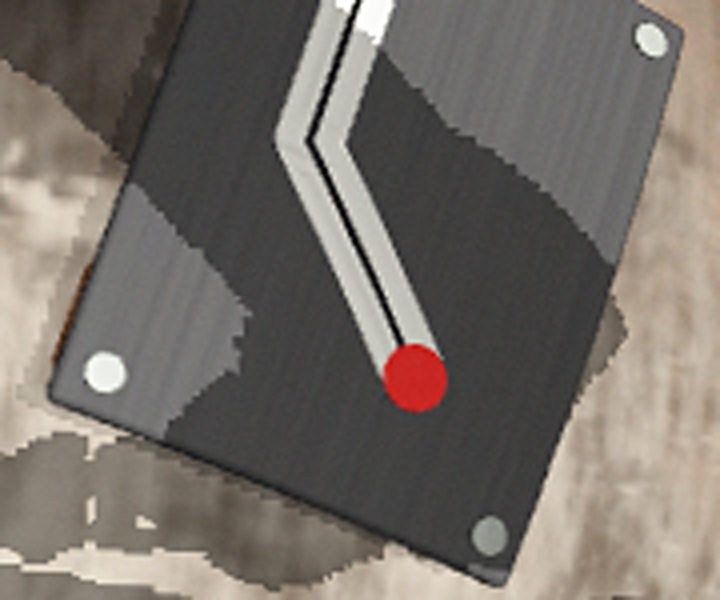

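```bash
cat >> h.py <<'E'
def watz(p,px,z):
    M=np.array(p["mtx"]);n=cv2.fisheye.undistortPoints(np.array([[px]],float),M,np.zeros(4))[0,0]
    R=cv2.Rodrigues(np.array(p["rvec"]))[0];d=R.T@np.array([n[0],n[1],1]);o=-R.T@np.array(p["tvec"]).ravel();return o+d*(z-o[2])/d[2]
E
python3 - <<'E'
from h import *
import pickle
p=pickle.load(open("w1.pkl","rb"))
f=lambda u,v:(255+u/6,140+v/6)
C=np.array([watz(p,f(*c),.165) for c in[(212,403),(363,403),(358,547),(205,547)]]);print(C,C.mean(0))
d=np.roll(C,-1,0)-C;print(np.degrees(np.arctan2(d[:,1],d[:,0])),np.linalg.norm(d,axis=1))
print("collar",watz(p,f(255,318),.084))
# collar rim points: left, right, top
print([watz(p,f(*c),.084)[:2] for c in[(152,318),(358,318),(255,217)]])
for n,c in[("red",(403.75,94.5)),("bend",(378,35))]: print(n,watz(p,c,.036))
print("fork");F=np.array([watz(p,f(*c),.078) for c in[(133,123),(556,200),(486,527),(78,463)]]);print(F);d=np.roll(F,-1,0)-F;print(np.degrees(np.arctan2(d[:,1],d[:,0])),np.linalg.norm(d,axis=1))
E
```

```text
[[ 0.47706229 -0.09243944  0.165     ]
 [ 0.49622324 -0.09133394  0.165     ]
 [ 0.49733541 -0.11082159  0.165     ]
 [ 0.47745084 -0.11189898  0.165     ]] [ 0.48701794 -0.10162348  0.165     ]
[   3.3020514   -86.73364902 -176.89861594   91.14386436] [0.01919281 0.01951936 0.01991373 0.01946342]
collar [ 0.48718784 -0.10091736  0.084     ]
[array([ 0.46993203, -0.10192476]), array([ 0.50453562, -0.09987477]), array([ 0.48598023, -0.08369273])]
red [0.60623014 0.01311139 0.036     ]
bend [0.5706504  0.07953879 0.036     ]
fork
[[ 0.4649165  -0.07003304  0.078     ]
 [ 0.53765663 -0.07846772  0.078     ]
 [ 0.53163214 -0.13811123  0.078     ]
 [ 0.45859779 -0.1301821   0.078     ]]
[ -6.61426987 -95.76778848 173.80383313  84.00302418] [0.07322753 0.05994699 0.07346352 0.06048004]
```

```bash

python3 - <<'E'
from h import *
from station import monitor
s=monitor.state();R=toolR(s["eef_rot"]);print(s["t"],s["tool_pos"],R,np.degrees(np.arctan2(R[1,1],R[0,1])))
print(sh(s["eef_rot"],s["tool_pos"],[.486,-.102,.283]))
E
```

```text
2.8 [ 0.46860561 -0.09504365  0.43178185] [[-5.49237081e-02  9.98488529e-01 -2.01104407e-03]
 [ 9.98490551e-01  5.49234550e-02 -1.80903147e-04]
 [-7.01762283e-05 -2.01794438e-03 -9.99997961e-01]] 3.1484728748543174
[ -7.9  17.3 148.7]
```

```bash
cat > track.py <<'E'
from h import *
calls=[([0,0,0],[-20,-46,-200]),([0,0,.67],[-115,-212,0]),([0,0,.36],[-230,-10,45]),([0,0,.07],[-205,65,130])]
def cmd(calls=calls):
    q=np.array([-1.87e-4,.20495,.97877,-9.5e-4]);q=np.array([0,.20495,.97877,0])
    R=toolR(q);p=np.array([.261,.595,.405])
    for w,s in calls:
        p=p+R@np.array(s)/1000;R=R@cv2.Rodrigues(np.array(w,float))[0]
    return p,R
E
python3 - <<'E'
from track import *
from station import monitor,cams
p,R=cmd();print(p,np.degrees(np.arctan2(R[1,1],R[0,1])))
for i in range(3):
    s=monitor.state();print(s["t"],s["tool_pos"],s["eef_rot"]);cams.read_camera("wrist")
E
```

```text
[ 0.47077894 -0.09836009  0.43      ] 3.321440907051941
2.8 [ 0.46860561 -0.09504365  0.43178185] [-6.68098783e-04  6.87413776e-01  7.26265297e-01 -7.56902310e-04]
2.85 [ 0.46866672 -0.09385767  0.43242747] [-4.13519846e-04  6.86460742e-01  7.27166748e-01  7.83054092e-06]
2.9 [ 0.46873847 -0.09311858  0.43285771] [-1.35304323e-04  6.85798570e-01  7.27791213e-01  5.02879345e-04]
```

>>> {"name": "arm_command", "arguments": {"moves": [[[0, 0, 0], [-2, 5, 25], 85], [[0, 0, 0], [-3, 10, 50], 85], [[0, 0, 0], [-4, 16, 70], 85], [[0, 0, 0], [-4, 16, 75], 85], [[0, 0, 0], [-4, 16, 75], 85]]}}

```text
t: 3.45
tool_pos: [0.4848, -0.096, 0.3577]
eef_rot: [-0.0, 0.686, 0.728, 0.0]
force: [-0.2, -0.1, 0.2]
gripper_width: 0.992
```

```bash

python3 - <<'E'
from track import *
from station import monitor,cams
calls.append(([0,0,0],[-4,16,75]));p,R=cmd(calls);print(p,np.degrees(np.arctan2(R[1,1],R[0,1])))
for i in range(6):
    s=monitor.state();print(s["t"],s["tool_pos"],s["eef_rot"],s["joint_velocities"].round(3));w=cams.read_camera("wrist")
cv2.imwrite("pics/w2.png",w["frame"][:,:,::-1])
import pickle;pickle.dump(w,open("w2.pkl","wb"))
E
```

```text
[ 0.48698381 -0.10142637  0.355     ] 3.321440907051941
3.45 [ 0.48481482 -0.09601146  0.35769134] [-3.66571814e-04  6.85601619e-01  7.27976841e-01  6.94031315e-05] [ 0.001 -0.022  0.018 -0.013  0.008  0.007 -0.002]
3.5 [ 0.48497585 -0.09638796  0.35828607] [2.12638549e-04 6.85787902e-01 7.27801295e-01 4.28312676e-04] [ 0.004 -0.013  0.009 -0.006 -0.001 -0.002 -0.   ]
3.55 [ 0.48506436 -0.09666034  0.35856216] [5.45822965e-04 6.85931643e-01 7.27665503e-01 6.31761433e-04] [ 0.006 -0.006  0.004 -0.005 -0.001 -0.003  0.003]
3.6 [ 0.48512487 -0.09685758  0.35867462] [0.00076919 0.68604786 0.72755563 0.00074112] [ 0.005 -0.     0.    -0.001 -0.001 -0.005  0.002]
3.65 [ 0.48510325 -0.09694461  0.35859664] [0.00072987 0.68613249 0.72747586 0.0007397 ] [ 0.006  0.004 -0.001  0.002 -0.004 -0.003  0.003]
3.7 [ 0.48508441 -0.09702409  0.35848022] [6.89209801e-04 6.86169367e-01 7.27441178e-01 6.76247450e-04] [ 0.005  0.005 -0.004  0.002 -0.001 -0.004 -0.001]
```

View pics/w2.png

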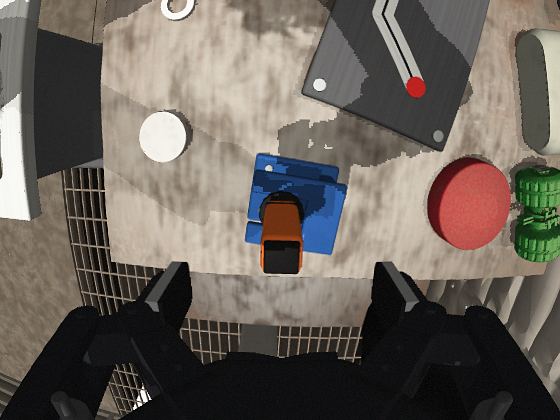

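```bash
python3 - <<'E'
from track import *
import pickle
p=pickle.load(open("w2.pkl","rb"))
a=p["frame"][220:285,245:320];g=a.astype(int).sum(2);
m=((g<150)).astype(np.uint8);n,l,st,c=cv2.connectedComponentsWithStats(m)
for i in range(1,n):
    if st[i,4]>100: print(st[i],c[i]+[245,220], watz(p,tuple(c[i]+[245,220]),.165))
cv2.imwrite("pics/w2c.png",cv2.resize(p["frame"][180:285,235:355,::-1],None,fx=6,fy=6,interpolation=2))
from station import monitor
s=monitor.state()
print(sh(s["eef_rot"],s["tool_pos"],[.486,-.102,.283]))
E
```

```text
[  19   20   36   34 1162] [281.01549053 256.43201377] [ 0.48626167 -0.10120707  0.165     ]
[-5.   0.5 75.3]
```

View pics/w2c.png

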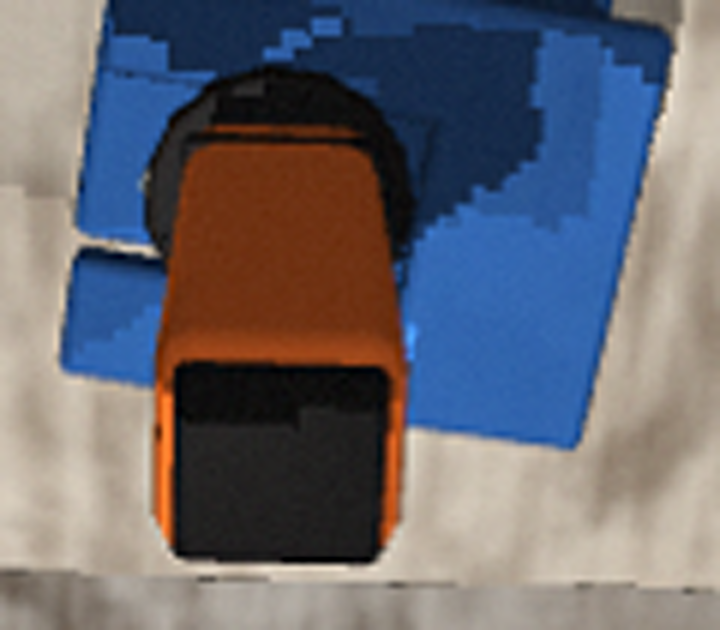

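>>> {"name": "arm_command", "arguments": {"moves": [[[0, 0, 0], [-4, 1, 25], 85], [[0, 0, 0], [-4, 1, 50], 85], [[0, 0, 0], [-5, 1, 68], 85], [[0, 0, 0], [-5, 1, 75], 85], [[0, 0, 0], [-5, 1, 75], 85]]}}

```text
t: 4.25
tool_pos: [0.4861, -0.1021, 0.2821]
eef_rot: [-0.0, 0.686, 0.727, -0.0]
force: [-0.1, -0.2, -0.4]
gripper_width: 0.993
```

```bash

python3 - <<'E'
from track import *
from station import monitor,cams
for i in range(4):
    s=monitor.state();print(s["t"],s["tool_pos"],s["eef_rot"],s["force"]);w=cams.read_camera("wrist")
cv2.imwrite("pics/w3.png",w["frame"][:,:,::-1])
E
```

```text
4.25 [ 0.48610767 -0.10211959  0.28210403] [-4.84924968e-04  6.86437615e-01  7.27188479e-01 -2.85390555e-04] [-0.05380191 -0.23690348 -0.42829018]
4.3 [ 0.48638467 -0.10219158  0.28275209] [6.96900365e-05 6.86392472e-01 7.27231301e-01 6.43241156e-05] [-0.47310208  0.38486794  0.83004874]
4.35 [ 0.48658598 -0.10224649  0.28313424] [5.18051795e-04 6.86371069e-01 7.27251252e-01 3.22063848e-04] [ 0.04345407 -0.81558967 -0.38686427]
4.4 [ 0.48665194 -0.10218901  0.28332153] [7.06820194e-04 6.86301522e-01 7.27316636e-01 4.82703618e-04] [-0.02064208 -0.56039668 -0.54709872]
```

View pics/w3.png

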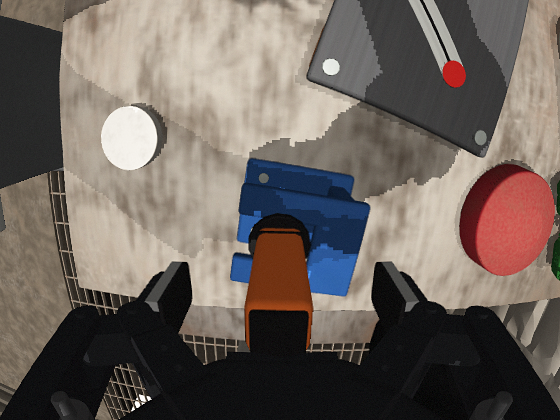

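>>> {"name": "arm_command", "arguments": {"moves": [[[0, 0, 0], [0, 0, 0], 35], [[0, 0, 0], [0, 0, 0], 10], [[0, 0, 0], [0, 0, 0], 10], [[0, 0, 0], [0, 0, 0], 10], [[0, 0, 0], [0, 0, 0], 10]], "squeeze": 70}}

```text
t: 4.95
tool_pos: [0.4862, -0.1021, 0.2826]
eef_rot: [-0.0, 0.686, 0.727, 0.0]
force: [-1.1, 0.1, 3.3]
gripper_width: 0.273
```

>>> {"name": "arm_command", "arguments": {"moves": [[[0, 0, 0], [0, 0, 0], 10], [[0, 0, 0], [0, 0, 0], 10], [[0, 0, 0], [0, 0, 0], 10], [[0, 0, 0], [0, 0, 0], 10], [[0, 0, 0], [0, 0, 0], 10]]}}

```text
t: 5.45
tool_pos: [0.4862, -0.102, 0.2826]
eef_rot: [-0.0, 0.686, 0.727, 0.0]
force: [-1.5, 0.6, 5.2]
gripper_width: 0.273
```

```bash

python3 - <<'E'
from track import *
from station import monitor,cams
for i in range(3):
    s=monitor.state();print(s["t"],s["tool_pos"],s["eef_rot"],s["force"],s["gripper_width"]);w=cams.read_camera("wrist")
cv2.imwrite("pics/w4.png",w["frame"][:,:,::-1])
E
```

```text
5.45 [ 0.48622516 -0.10204133  0.28260089] [-5.59245591e-05  6.86288493e-01  7.27329424e-01  1.00417467e-04] [-1.4569404   0.55077475  5.24733693] 0.2729529602447127
5.5 [ 0.48623725 -0.10202089  0.28260102] [-6.60445914e-05  6.86270419e-01  7.27346476e-01  1.08369261e-04] [-1.17665088 -0.18559078  5.64159518] 0.27509367898355414
5.55 [ 0.48621411 -0.10207352  0.28261738] [-5.25962181e-05  6.86319881e-01  7.27299807e-01  9.58000913e-05] [-0.97749913  0.36542106  5.6439512 ] 0.2721312039449825
```

View pics/w4.png

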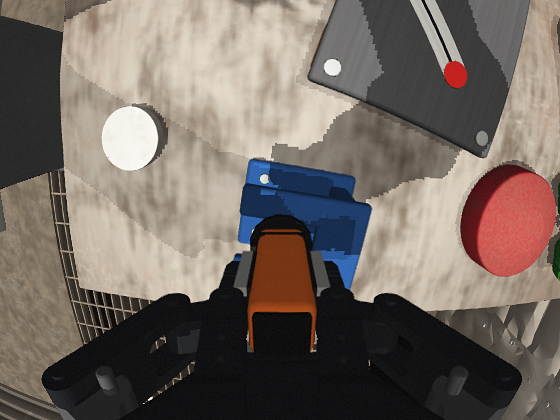

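>>> {"name": "arm_command", "arguments": {"moves": [[[0, 0, 0], [0, 0, -8], 10], [[0, 0, 0], [0, 0, -25], 10], [[0, 0, 0], [0, 0, -50], 10], [[0, 0, 0], [0, 0, -75], 10], [[0, 0, 0], [0, 0, -90], 10]]}}

```text
t: 6.1
tool_pos: [0.4865, -0.1024, 0.3742]
eef_rot: [0.001, 0.686, 0.727, 0.0]
force: [0.4, -0.1, -1.4]
gripper_width: 0.272
```

```bash

python3 - <<'E'
from track import *
from station import monitor,cams
for i in range(2):
    s=monitor.state();print(s["t"],s["tool_pos"],s["eef_rot"],s["force"],s["wrist_torque"],s["gripper_width"]);w=cams.read_camera("scene")
cv2.imwrite("pics/s5.png",cv2.resize(w["frame"][130:330,200:400,::-1],None,fx=3,fy=3))
print(sh(s["eef_rot"],s["tool_pos"],[.55,.03,.38]))
E
```

```text
6.1 [ 0.48645605 -0.10235249  0.3741813 ] [9.16151692e-04 6.86460869e-01 7.27166050e-01 4.14393488e-04] [ 0.3623494  -0.13439179 -1.38479073] [0.05053931 0.01497599 0.08428835] 0.27205327666210427
6.15 [ 0.48697849 -0.1025645   0.37568514] [0.00202567 0.6864723  0.72715185 0.00136633] [ 0.51697345  0.05061103 -0.30897804] [-0.03380432 -0.01406096 -0.02083143] 0.27683737913921286
[128.7  70.6  -4.1]
```

View pics/s5.png

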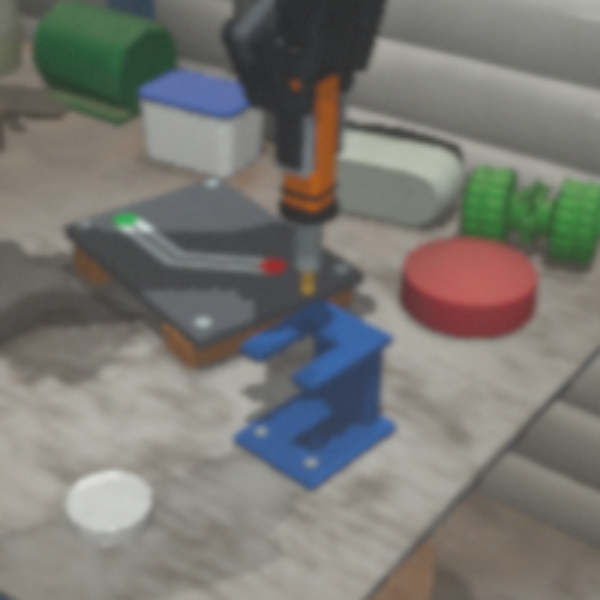

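>>> {"name": "arm_command", "arguments": {"moves": [[[0, 0, 0], [30, 15, 0], 10], [[0, 0, 0], [65, 34, 0], 10], [[0, 0, 0], [100, 54, 0], 10], [[0, 0, 0], [129, 71, 0], 10], [[0, 0, 0], [129, 71, 0], 10]]}}

```text
t: 6.7
tool_pos: [0.5511, 0.0368, 0.3706]
eef_rot: [-0.001, 0.683, 0.73, 0.001]
force: [-0.4, 0.5, -2.1]
gripper_width: 0.272
```

```bash

python3 - <<'E'
from track import *
from station import monitor,cams
import pickle
for i in range(5):
    w=cams.read_camera("wrist")
s=monitor.state();print(s["t"],s["tool_pos"],s["eef_rot"])
pickle.dump(w,open("w6.pkl","wb"));cv2.imwrite("pics/w6.png",w["frame"][:,:,::-1])
cv2.imwrite("pics/w6c.png",cv2.resize(w["frame"][60:260,200:420,::-1],None,fx=3.5,fy=3.5,interpolation=2))
t=cams.read_camera("top");pickle.dump(t,open("t6.pkl","wb"));cv2.imwrite("pics/t6.png",t["frame"][:,:,::-1])
E
```

```text
6.95 [0.54902876 0.02942197 0.37200784] [-1.86508927e-04  6.87164335e-01  7.26501624e-01 -7.29463803e-04]
```

View pics/w6.png

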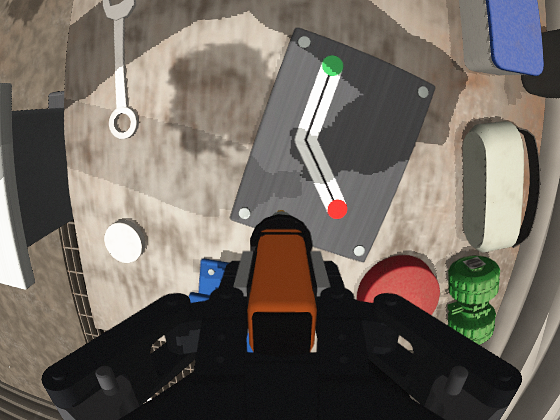

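View pics/w6c.png

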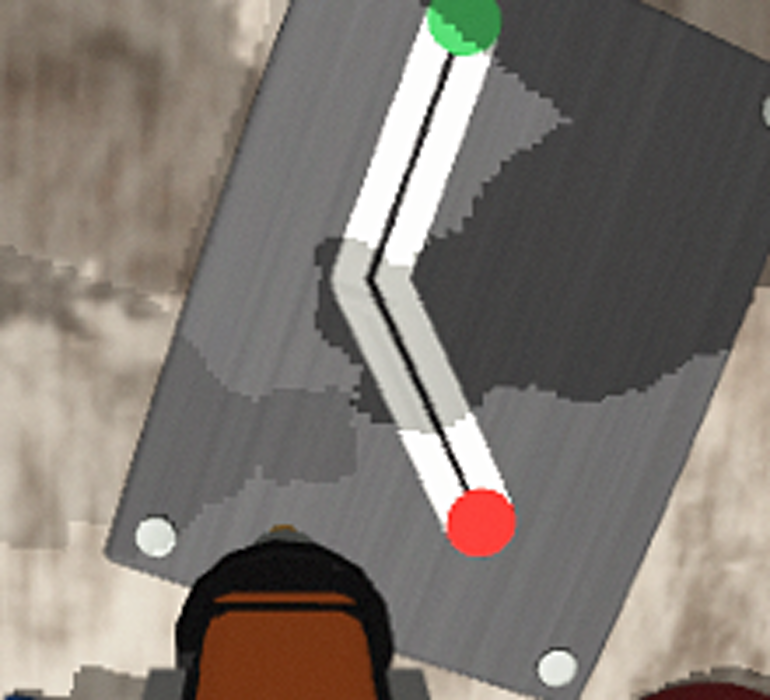

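```bash

python3 - <<'E'
from track import *
import pickle
def cen(f,k,box):
    x0,y0,x1,y1=box;a=f[y0:y1,x0:x1].astype(int);o=[c for c in range(3) if c!=k]
    m=(a[...,k]-a[...,o].max(2))>50;v,u=np.nonzero(m);return u.mean()+x0,v.mean()+y0,len(u)
w=pickle.load(open("w6.pkl","rb"))
g=cen(w["frame"],1,(310,45,355,90));r=cen(w["frame"],0,(320,190,355,228));print(g,r)
G=watz(w,g[:2],.036);Rd=watz(w,r[:2],.036);print(G,Rd)
t=pickle.load(open("t6.pkl","rb"))
for f in(t["frame"],cv2.imread("pics/top0.png")[:,:,::-1]):
  g=cen(f,1,(220,212,245,238));r=cen(f,0,(285,200,310,225));print(g,r,atz("top",g[:2],.036),atz("top",r[:2],.036))
sc=cv2.imread("pics/scene0.png")[:,:,::-1]
g=cen(sc,1,(230,195,252,210));print(g,atz("scene",g[:2],.036))
s=lambda u,v:(200+u/3.5,60+v/3.5)
S=[(123,40),(783,113),(155,535),(558,668)]
P=np.array([watz(w,s(*c),.038) for c in S]);print(P)
E
```

```text
(np.float64(332.078313253012), np.float64(65.33132530120483), 332) (np.float64(336.89096573208724), np.float64(208.84112149532712), 321)
[0.58958334 0.15122196 0.036     ] [0.60538269 0.01290206 0.036     ]
(np.float64(nan), np.float64(nan), 0) (np.float64(nan), np.float64(nan), 0) [nan nan nan] [nan nan nan]
(np.float64(232.22641509433961), np.float64(225.03773584905662), 53) (np.float64(297.06493506493507), np.float64(211.5064935064935), 77) [0.58875132 0.15233577 0.036     ] [0.60481342 0.01342579 0.036     ]
(np.float64(241.35294117647058), np.float64(202.94117647058823), 17) [0.59047671 0.15422857 0.036     ]
[[ 0.50051551  0.13989323  0.038     ]
 [ 0.68248975  0.13686087  0.038     ]
 [ 0.5141887   0.00424905  0.038     ]
 [ 0.63415491 -0.03069231  0.038     ]]<stdin>:5: RuntimeWarning: Mean of empty slice.
  ret = ret.dtype.type(ret / rcount)
```

```bash

python3 - <<'E'
from track import *
import pickle
from station import monitor
w=pickle.load(open("w6.pkl","rb"))
print(watz(w,(280.9,210.6),.1114+.002))
s=monitor.state();print(s["t"],s["tool_pos"],s["force"],s["joint_positions"])
print(sh(s["eef_rot"],s["tool_pos"],[.5893,.1518,.335]))
E
```

```text
[0.54887644 0.03179423 0.1134    ]
7.0 [0.54915231 0.02937864 0.37219353] [-0.30258853  0.80475041 -1.65693865] [-0.45604265  0.58087751  0.54217602  1.84530043 -0.39491262  0.82489695
  0.34186566]
[120.   46.9  37.1]
```

>>> {"name": "arm_command", "arguments": {"moves": [[[0, 0, 0], [35, 14, 5], 10], [[0, 0, 0], [70, 28, 15], 10], [[0, 0, 0], [100, 40, 25], 10], [[0, 0, 0], [120, 47, 35], 10], [[0, 0, 0], [120, 47, 37], 10]]}}

```text
t: 7.5
tool_pos: [0.5894, 0.1565, 0.3336]
eef_rot: [-0.001, 0.685, 0.729, -0.0]
force: [-0.2, 0.1, -1.5]
gripper_width: 0.275
```

>>> {"name": "arm_command", "arguments": {"moves": [[[0, 0, 0], [0, 0, 0], 10], [[0, 0, 0], [0, 0, 0], 10], [[0, 0, 0], [0, 0, 0], 10], [[0, 0, 0], [0, 0, 0], 10], [[0, 0, 0], [0, 0, 0], 10]]}}

```text
t: 8.0
tool_pos: [0.5897, 0.1528, 0.3358]
eef_rot: [0.0, 0.687, 0.727, 0.0]
force: [0.8, 0.6, -1.7]
gripper_width: 0.275
```

```bash
cat > st.py <<'E'
from track import *
from station import monitor,cams
import sys
T=eval(sys.argv[1]);n=int(sys.argv[2]);P=[];F=[]
for i in range(n):
    s=monitor.state();P.append(s["tool_pos"]);F.append(s["force"])
    if i<n-1: cams.read_camera("scene")
R=toolR(s["eef_rot"]);print(s["t"],np.round(P,4).tolist(),"F",np.mean(F,0).round(2),"z",np.array(F)[:,2].round(1),"q",s["eef_rot"].round(4),"tilt",np.degrees(np.arccos(-R[2,2])).round(2))
for t in T: print(t,sh(s["eef_rot"],np.mean(P[-2:],0) if n>1 else P[-1],t))
E
python3 st.py "[[.5893,.1518,.300],[.5893,.1518,.2916]]" 4
```

```text
8.15 [[0.5897, 0.1528, 0.3358], [0.5897, 0.1529, 0.3357], [0.5897, 0.1531, 0.3356], [0.5896, 0.1533, 0.3356]] F [ 0.37  0.16 -1.03] z [-1.7 -0.7 -0.7 -1.1] q [-0.000e+00  6.864e-01  7.273e-01  1.000e-04] tilt 0.01
[0.5893, 0.1518, 0.3] [-1.4 -0.4 35.6]
[0.5893, 0.1518, 0.2916] [-1.4 -0.4 44. ]
```

>>> {"name": "arm_command", "arguments": {"moves": [[[0, 0, 0], [-1, 0, 12], 10], [[0, 0, 0], [-1, 0, 24], 10], [[0, 0, 0], [-1, 0, 33], 10], [[0, 0, 0], [-1, 0, 33], 10], [[0, 0, 0], [-1, 0, 33], 10]]}}

```text
t: 8.65
tool_pos: [0.5896, 0.1523, 0.3018]
eef_rot: [-0.0, 0.686, 0.727, -0.0]
force: [0.1, 0.6, -1.5]
gripper_width: 0.276
```

```bash
python3 st.py "[[.5893,.1518,.2916]]" 6; python3 - <<'E'
from station import cams
import cv2
w=cams.read_camera("scene");cv2.imwrite("pics/s7.png",cv2.resize(w["frame"][150:250,200:320,::-1],None,fx=6,fy=6,interpolation=2))
E
```

```text
8.9 [[0.5896, 0.1523, 0.3018], [0.5899, 0.1523, 0.3023], [0.5899, 0.1523, 0.3026], [0.5899, 0.1524, 0.3028], [0.5899, 0.1524, 0.3029], [0.5899, 0.1524, 0.3028]] F [ 0.04  0.15 -1.41] z [-1.5 -0.6 -1.2 -1.6 -2.  -1.5] q [2.000e-04 6.863e-01 7.273e-01 4.000e-04] tilt 0.05
[0.5893, 0.1518, 0.2916] [-0.5 -0.6 11.2]
```

View pics/s7.png

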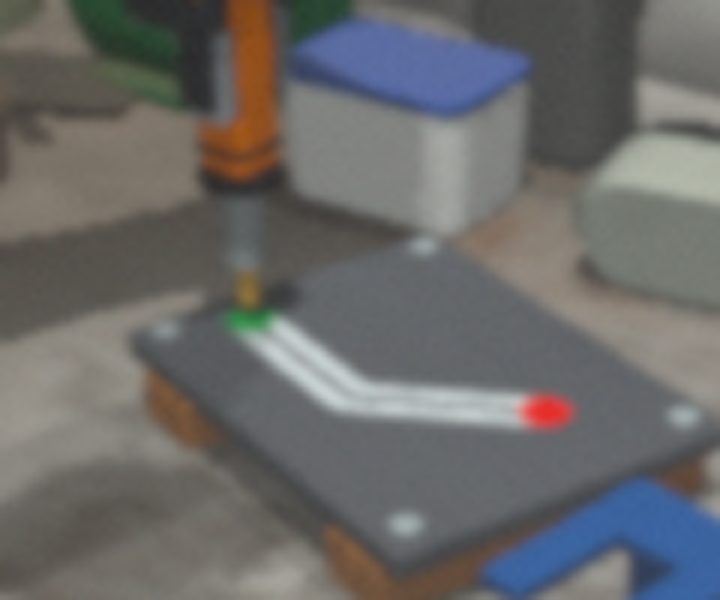

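>>> {"name": "arm_command", "arguments": {"moves": [[[0, 0, 0], [0, 0, 3], 10], [[0, 0, 0], [0, 0, 6], 10], [[0, 0, 0], [0, 0, 9], 10], [[0, 0, 0], [0, -0.5, 11], 10], [[0, 0, 0], [0, -0.5, 11], 10]]}}

```text
t: 9.45
tool_pos: [0.5895, 0.1523, 0.2915]
eef_rot: [0.0, 0.686, 0.727, 0.0]
force: [-0.0, 1.2, 1.9]
gripper_width: 0.272
```

```bash
python3 st.py "[[.5893,.1518,.2916],[.5688,.0792,.2916],[.6052,.0131,.2916]]" 8; python3 - <<'E'
from station import cams
import cv2
w=cams.read_camera("scene");cv2.imwrite("pics/s8.png",cv2.resize(w["frame"][150:250,200:320,::-1],None,fx=6,fy=6,interpolation=2))
E
```

```text
9.8 [[0.5895, 0.1523, 0.2915], [0.5895, 0.1524, 0.2916], [0.5895, 0.1524, 0.2917], [0.5895, 0.1524, 0.2917], [0.5894, 0.1524, 0.2917], [0.5894, 0.1524, 0.2917], [0.5894, 0.1524, 0.2917], [0.5894, 0.1524, 0.2917]] F [0.49 0.55 2.05] z [1.9 1.7 2.3 1.5 2.  2.3 2.5 2.2] q [3.000e-04 6.863e-01 7.273e-01 4.000e-04] tilt 0.05
[0.5893, 0.1518, 0.2916] [-0.6 -0.2  0.1]
[0.5688, 0.0792, 0.2916] [-71.9 -24.8   0.1]
[0.6052, 0.0131, 0.2916] [-1.4e+02  7.7e+00  1.0e-01]
```

View pics/s8.png

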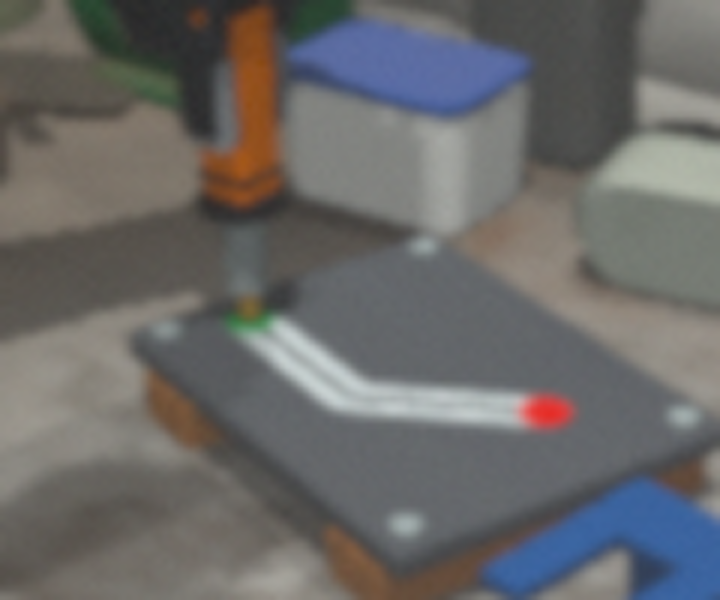

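>>> {"name": "arm_command", "arguments": {"moves": [[[0, 0, 0], [-2.9, -1, 0], 10], [[0, 0, 0], [-5.8, -2, 0], 10], [[0, 0, 0], [-8.7, -3, 0], 10], [[0, 0, 0], [-11.6, -4, 0], 10], [[0, 0, 0], [-14.5, -5, 0], 10]]}}

```text
t: 10.35
tool_pos: [0.5848, 0.1375, 0.2914]
eef_rot: [-0.0, 0.686, 0.727, -0.0]
force: [1.4, 2.7, 2.3]
gripper_width: 0.274
```

```bash
python3 st.py "[[.5688,.0792,.2916]]" 2
```

```text
10.4 [[0.5848, 0.1375, 0.2914], [0.5846, 0.1366, 0.2914]] F [0.86 1.52 2.15] z [2.3 2. ] q [-2.000e-04  6.866e-01  7.271e-01 -5.000e-04] tilt 0.06
[0.5688, 0.0792, 0.2916] [-56.9 -19.2  -0.2]
```

>>> {"name": "arm_command", "arguments": {"moves": [[[0, 0, 0], [-2.9, -1, 0], 10], [[0, 0, 0], [-5.8, -2, 0], 10], [[0, 0, 0], [-8.7, -3, 0], 10], [[0, 0, 0], [-11.6, -4, 0], 10], [[0, 0, 0], [-14.5, -5, 0], 10]]}}

```text
t: 10.9
tool_pos: [0.5808, 0.1226, 0.2914]
eef_rot: [-0.0, 0.686, 0.727, 0.0]
force: [0.5, 2.4, 1.9]
gripper_width: 0.27
```

>>> {"name": "arm_command", "arguments": {"moves": [[[0, 0, 0], [-2.9, -1, 0], 10], [[0, 0, 0], [-5.8, -2, 0], 10], [[0, 0, 0], [-8.7, -3, 0], 10], [[0, 0, 0], [-11.6, -4, 0], 10], [[0, 0, 0], [-14.5, -5, 0], 10]]}}

```text
t: 11.4
tool_pos: [0.5766, 0.1078, 0.2914]
eef_rot: [-0.0, 0.686, 0.727, -0.0]
force: [1.4, 3.7, 2.8]
gripper_width: 0.271
```

```bash
python3 st.py "[[.5688,.0792,.2916],[.6052,.0131,.2916]]" 2;  python3 - <<'E'
from station import cams
import cv2
w=cams.read_camera("scene");cv2.imwrite("pics/s9.png",cv2.resize(w["frame"][150:250,200:320,::-1],None,fx=6,fy=6,interpolation=2))
E
```

```text
11.45 [[0.5766, 0.1078, 0.2914], [0.5764, 0.107, 0.2914]] F [0.6  2.35 2.06] z [2.8 1.3] q [ 1.000e-04  6.865e-01  7.271e-01 -4.000e-04] tilt 0.05
[0.5688, 0.0792, 0.2916] [-27.7  -9.3  -0.2]
[0.6052, 0.0131, 0.2916] [-95.8  23.2  -0.1]
```

View pics/s9.png

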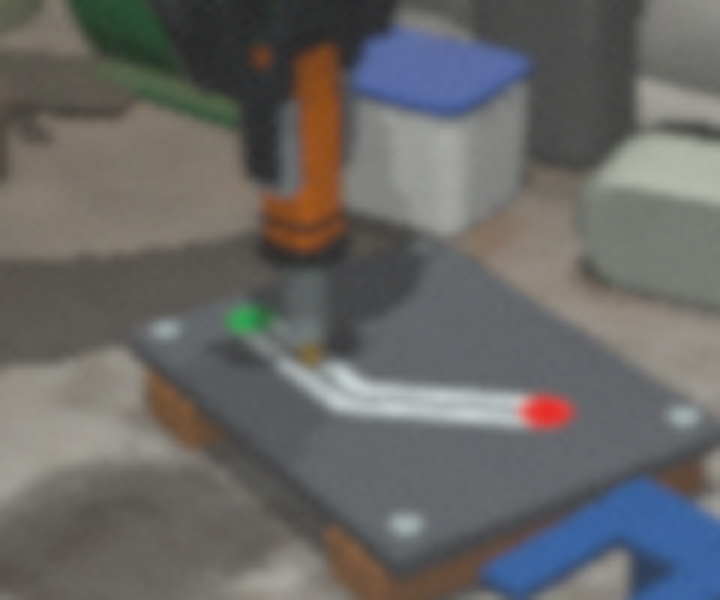

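>>> {"name": "arm_command", "arguments": {"moves": [[[0, 0, 0], [-2.8, -1, 0], 10], [[0, 0, 0], [-5.6, -2, 0], 10], [[0, 0, 0], [-8.4, -2.9, 0], 10], [[0, 0, 0], [-11.2, -3.9, 0], 10], [[0, 0, 0], [-14, -4.8, 0], 10]]}}

```text
t: 12.0
tool_pos: [0.5727, 0.0936, 0.2914]
eef_rot: [-0.0, 0.686, 0.727, 0.0]
force: [1.0, 3.4, 2.4]
gripper_width: 0.274
```

>>> {"name": "arm_command", "arguments": {"moves": [[[0, 0, 0], [-2.8, -1, 0], 10], [[0, 0, 0], [-5.6, -2, 0], 10], [[0, 0, 0], [-8.4, -2.9, 0], 10], [[0, 0, 0], [-11.2, -3.9, 0], 10], [[0, 0, 0], [-14, -4.8, 0], 10]]}}

```text
t: 12.5
tool_pos: [0.5687, 0.0793, 0.2914]
eef_rot: [-0.0, 0.686, 0.727, -0.0]
force: [0.9, 2.0, 1.8]
gripper_width: 0.273
```

```bash
python3 st.py "[[.5688,.0792,.2916],[.6052,.0131,.2916]]" 2;  python3 - <<'E'
from station import cams
import cv2
w=cams.read_camera("scene");cv2.imwrite("pics/s10.png",cv2.resize(w["frame"][150:250,200:320,::-1],None,fx=6,fy=6,interpolation=2))
E
```

```text
12.55 [[0.5687, 0.0793, 0.2914], [0.5685, 0.0786, 0.2914]] F [0.53 1.28 2.4 ] z [1.8 3. ] q [ 0.000e+00  6.866e-01  7.271e-01 -4.000e-04] tilt 0.05
[0.5688, 0.0792, 0.2916] [ 0.2  0.2 -0.2]
[0.6052, 0.0131, 0.2916] [-67.8  32.8  -0.2]
```

View pics/s10.png

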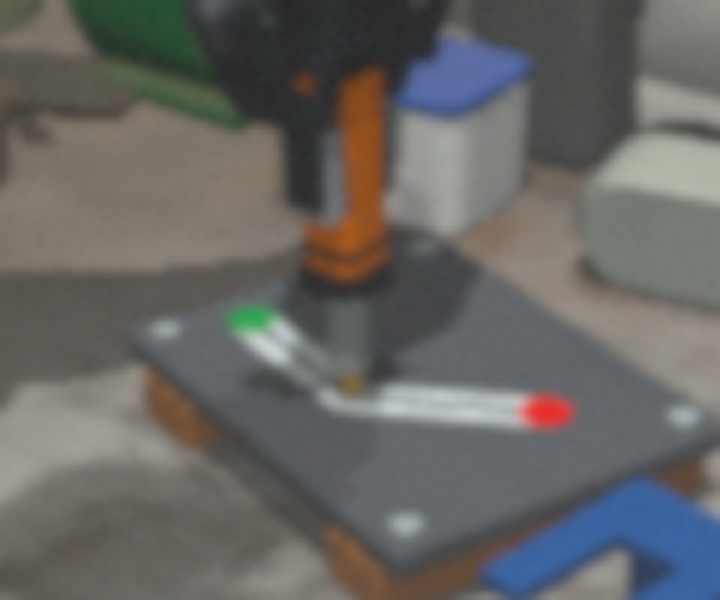

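>>> {"name": "arm_command", "arguments": {"moves": [[[0, 0, 0], [-2.7, 1.3, 0], 10], [[0, 0, 0], [-5.4, 2.6, 0], 10], [[0, 0, 0], [-8.2, 3.9, 0], 10], [[0, 0, 0], [-10.9, 5.2, 0], 10], [[0, 0, 0], [-13.6, 6.5, 0], 10]]}}

```text
t: 13.1
tool_pos: [0.5761, 0.0661, 0.2913]
eef_rot: [-0.0, 0.686, 0.727, -0.0]
force: [-1.7, 1.2, 2.8]
gripper_width: 0.271
```

>>> {"name": "arm_command", "arguments": {"moves": [[[0, 0, 0], [-2.7, 1.3, 0], 10], [[0, 0, 0], [-5.4, 2.6, 0], 10], [[0, 0, 0], [-8.2, 3.9, 0], 10], [[0, 0, 0], [-10.9, 5.2, 0], 10], [[0, 0, 0], [-13.6, 6.5, 0], 10]]}}

```text
t: 13.6
tool_pos: [0.5835, 0.0529, 0.2914]
eef_rot: [0.0, 0.686, 0.727, 0.0]
force: [-1.3, 2.7, 1.9]
gripper_width: 0.276
```

>>> {"name": "arm_command", "arguments": {"moves": [[[0, 0, 0], [-2.7, 1.3, 0], 10], [[0, 0, 0], [-5.4, 2.6, 0], 10], [[0, 0, 0], [-8.2, 3.9, 0], 10], [[0, 0, 0], [-10.9, 5.2, 0], 10], [[0, 0, 0], [-13.6, 6.5, 0], 10]]}}

```text
t: 14.1
tool_pos: [0.5907, 0.0397, 0.2914]
eef_rot: [-0.0, 0.686, 0.727, -0.0]
force: [-0.9, 2.7, 1.9]
gripper_width: 0.273
```

```bash
python3 st.py "[[.6052,.0131,.2916]]" 2
```

```text
14.15 [[0.5907, 0.0397, 0.2914], [0.591, 0.0391, 0.2915]] F [-0.23  1.82  2.23] z [1.9 2.6] q [ 5.000e-04  6.865e-01  7.271e-01 -0.000e+00] tilt 0.06
[0.6052, 0.0131, 0.2916] [-27.   12.8  -0.1]
```

>>> {"name": "arm_command", "arguments": {"moves": [[[0, 0, 0], [-2.7, 1.3, 0], 10], [[0, 0, 0], [-5.4, 2.6, 0], 10], [[0, 0, 0], [-8.2, 3.9, 0], 10], [[0, 0, 0], [-10.9, 5.2, 0], 10], [[0, 0, 0], [-13.6, 6.5, 0], 10]]}}

```text
t: 14.65
tool_pos: [0.598, 0.0265, 0.2914]
eef_rot: [-0.0, 0.686, 0.727, -0.0]
force: [-0.9, 1.7, 1.5]
gripper_width: 0.276
```

>>> {"name": "arm_command", "arguments": {"moves": [[[0, 0, 0], [-2.7, 1.3, 0], 10], [[0, 0, 0], [-5.4, 2.6, 0], 10], [[0, 0, 0], [-8.2, 3.9, 0], 10], [[0, 0, 0], [-10.9, 5.2, 0], 10], [[0, 0, 0], [-13.6, 6.5, 0], 10]]}}

```text
t: 15.15
tool_pos: [0.6052, 0.0133, 0.2914]
eef_rot: [-0.0, 0.686, 0.727, -0.0]
force: [-1.5, 2.6, 2.2]
gripper_width: 0.274
```

```bash
python3 st.py "[[.6052,.0131,.2916]]" 6; python3 - <<'E'
from station import cams
import cv2
w=cams.read_camera("scene");cv2.imwrite("pics/s11.png",cv2.resize(w["frame"][150:250,200:320,::-1],None,fx=6,fy=6,interpolation=2))
E
```

```text
15.4 [[0.6052, 0.0133, 0.2914], [0.6056, 0.0126, 0.2915], [0.6056, 0.0125, 0.2916], [0.6056, 0.0125, 0.2917], [0.6056, 0.0126, 0.2917], [0.6056, 0.0126, 0.2917]] F [-0.09  0.53  2.19] z [2.2 1.6 2.9 2.3 2.1 1.9] q [ 0.0012  0.6865  0.7271 -0.    ] tilt 0.13
[0.6052, 0.0131, 0.2916] [ 0.5 -0.4  0.1]
```

View pics/s11.png

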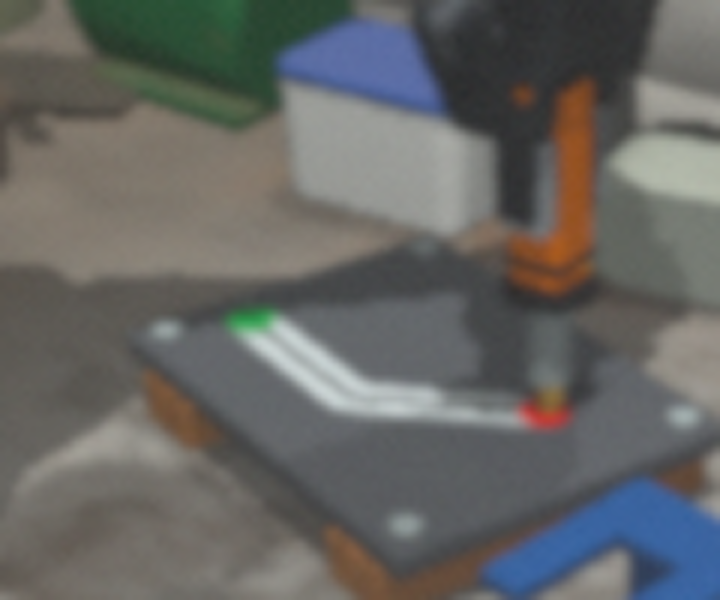

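>>> {"name": "arm_command", "arguments": {"moves": [[[0, 0, 0], [0, 0, -5], 10], [[0, 0, 0], [0, 0, -12], 10], [[0, 0, 0], [0, 0, -30], 10], [[0, 0, 0], [0, 0, -55], 10], [[0, 0, 0], [0, 0, -80], 10]]}}

```text
t: 15.95
tool_pos: [0.6047, 0.0137, 0.3721]
eef_rot: [-0.001, 0.686, 0.727, -0.001]
force: [0.5, -0.9, -1.2]
gripper_width: 0.271
```

```bash
python3 st.py "[[.4862,-.1020,.365]]" 1
```

```text
15.95 [[0.6047, 0.0137, 0.3721]] F [ 0.5  -0.95 -1.16] z [-1.2] q [-6.000e-04  6.863e-01  7.273e-01 -6.000e-04] tilt 0.09
[0.4862, -0.102, 0.365] [-108.6 -125.     7.3]
```

>>> {"name": "arm_command", "arguments": {"moves": [[[0, 0, 0], [-25, -30, 0], 10], [[0, 0, 0], [-55, -63, 0], 10], [[0, 0, 0], [-82, -95, 0], 10], [[0, 0, 0], [-102, -118, 0], 10], [[0, 0, 0], [-109, -125, 2], 10]]}}

```text
t: 16.45
tool_pos: [0.4839, -0.105, 0.3701]
eef_rot: [-0.0, 0.688, 0.726, -0.001]
force: [0.5, -0.1, -1.6]
gripper_width: 0.272
```

>>> {"name": "arm_command", "arguments": {"moves": [[[0, 0, 0], [0, 0, 0], 10], [[0, 0, 0], [0, 0, 0], 10], [[0, 0, 0], [0, 0, 0], 10], [[0, 0, 0], [0, 0, 0], 10], [[0, 0, 0], [0, 0, 0], 10]]}}

```text
t: 16.95
tool_pos: [0.4872, -0.1018, 0.3692]
eef_rot: [-0.0, 0.686, 0.728, -0.0]
force: [-0.3, -0.2, -1.3]
gripper_width: 0.274
```

```bash
python3 st.py "[[.4862,-.1020,.284]]" 3; python3 - <<'E'
from station import cams
import cv2
w=cams.read_camera("scene");cv2.imwrite("pics/s12.png",cv2.resize(w["frame"][150:300,240:360,::-1],None,fx=4,fy=4,interpolation=2))
E
```

```text
17.05 [[0.4872, -0.1018, 0.3692], [0.487, -0.102, 0.3692], [0.4869, -0.1021, 0.3693]] F [-0.3   0.03 -1.59] z [-1.3 -1.6 -1.9] q [-1.000e-04  6.860e-01  7.276e-01 -1.000e-04] tilt 0.01
[0.4862, -0.102, 0.284] [ 0.1 -0.8 85.3]
```

View pics/s12.png

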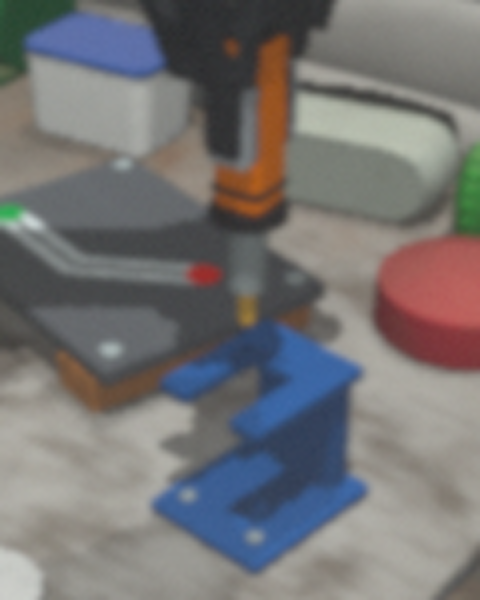

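Tip hangs over the slot. Go down, first to about 10 mm short.

>>> {"name": "arm_command", "arguments": {"moves": [[[0, 0, 0], [0, -1, 18], 10], [[0, 0, 0], [0, -1, 38], 10], [[0, 0, 0], [0, -1, 58], 10], [[0, 0, 0], [0, -1, 72], 10], [[0, 0, 0], [0, -1, 76], 10]]}}

```text
t: 17.6
tool_pos: [0.4853, -0.1024, 0.2921]
eef_rot: [-0.001, 0.686, 0.727, -0.001]
force: [-0.7, -0.1, -1.6]
gripper_width: 0.274
```

```bash
python3 st.py "[[.4862,-.1020,.2826]]" 5
```

```text
17.8 [[0.4853, -0.1024, 0.2921], [0.4854, -0.1025, 0.2923], [0.4857, -0.1026, 0.2931], [0.4859, -0.1027, 0.2936], [0.486, -0.1028, 0.294]] F [-0.04  0.32 -1.15] z [-1.6 -1.5 -1.1 -1.  -0.5] q [5.000e-04 6.864e-01 7.273e-01 3.000e-04] tilt 0.06
[0.4862, -0.102, 0.2826] [ 0.7  0.3 11.2]
```

>>> {"name": "arm_command", "arguments": {"moves": [[[0, 0, 0], [0.5, 0, 3], 10], [[0, 0, 0], [0.7, 0.3, 6], 10], [[0, 0, 0], [0.7, 0.3, 9], 10], [[0, 0, 0], [0.7, 0.3, 11], 10], [[0, 0, 0], [0.7, 0.3, 11], 10]]}}

```text
t: 18.3
tool_pos: [0.4859, -0.1019, 0.2826]
eef_rot: [-0.0, 0.686, 0.727, 0.0]
force: [-0.9, 0.4, 2.6]
gripper_width: 0.269
```

```bash
python3 st.py "[[.4862,-.1020,.2826]]" 5; python3 - <<'E'
from station import cams
import cv2
w=cams.read_camera("scene");cv2.imwrite("pics/s13.png",cv2.resize(w["frame"][150:300,240:360,::-1],None,fx=4,fy=4,interpolation=2))
E
```

```text
18.5 [[0.4859, -0.1019, 0.2826], [0.4859, -0.1019, 0.2826], [0.4859, -0.1018, 0.2826], [0.4859, -0.1018, 0.2826], [0.4859, -0.1018, 0.2826]] F [-1.11  0.47  3.63] z [2.6 4.2 4.  3.9 3.5] q [-0.000e+00  6.863e-01  7.273e-01  1.000e-04] tilt 0.02
[0.4862, -0.102, 0.2826] [-0.2  0.3  0. ]
```

View pics/s13.png

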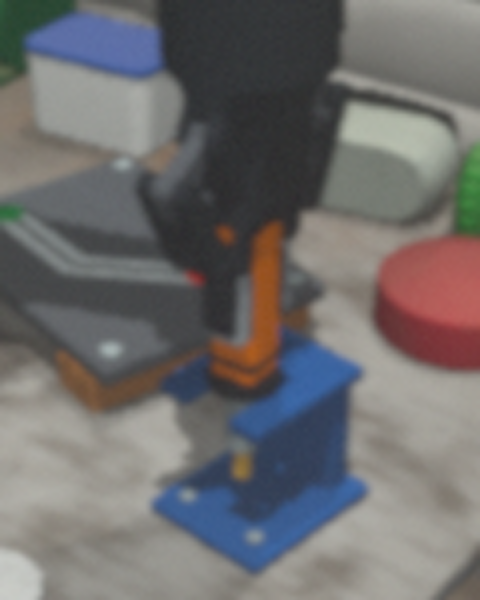

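>>> {"name": "arm_command", "arguments": {"moves": [[[0, 0, 0], [0, 0, 0], 26], [[0, 0, 0], [0, 0, 0], 30], [[0, 0, 0], [0, 0, 0], 40], [[0, 0, 0], [0, 0, 0], 60], [[0, 0, 0], [0, 0, 0], 80]]}}

```text
t: 19.05
tool_pos: [0.4859, -0.1019, 0.2823]
eef_rot: [-0.0, 0.686, 0.727, -0.0]
force: [0.4, 0.2, 0.1]
gripper_width: 0.793
```

>>> {"name": "arm_command", "arguments": {"moves": [[[0, 0, 0], [0, 0, 0], 85], [[0, 0, 0], [0, 0, 0], 85], [[0, 0, 0], [0, 0, -10], 85], [[0, 0, 0], [0, 0, -30], 85], [[0, 0, 0], [0, 0, -55], 85]]}}

```text
t: 19.55
tool_pos: [0.4856, -0.1019, 0.338]
eef_rot: [-0.001, 0.686, 0.727, -0.001]
force: [0.9, 0.1, -0.4]
gripper_width: 0.996
```

>>> {"name": "arm_command", "arguments": {"moves": [[[0, 0, 0], [0, 0, -25], 85], [[0, 0, 0], [0, 0, -50], 85], [[0, 0, 0], [0, 0, -75], 85], [[0, 0, 0], [0, 0, -75], 85], [[0, 0, 0], [0, 0, -75], 85]]}}

```text
t: 20.05
tool_pos: [0.4858, -0.1018, 0.4131]
eef_rot: [0.0, 0.686, 0.727, 0.001]
force: [-0.1, 0.3, -0.7]
gripper_width: 0.999
```

```bash
python3 st.py "[[.4862,-.1020,.2826]]" 5; python3 - <<'E'
from station import cams
from h import *
w=cams.read_camera("scene");cv2.imwrite("pics/s14.png",cv2.resize(w["frame"][150:300,200:400,::-1],None,fx=4,fy=4,interpolation=2))
w=cams.read_camera("wrist");cv2.imwrite("pics/w14.png",w["frame"][:,:,::-1])
import pickle;pickle.dump(w,open("w14.pkl","wb"))
E
```

```text
20.25 [[0.4858, -0.1018, 0.4131], [0.4856, -0.1017, 0.4123], [0.4855, -0.1016, 0.4119], [0.4855, -0.1017, 0.4117], [0.4856, -0.1017, 0.4116]] F [ 0.28  0.12 -0.44] z [-0.7 -0.3 -0.5 -0.5 -0.2] q [-8.000e-04  6.864e-01  7.273e-01 -6.000e-04] tilt 0.12
[0.4862, -0.102, 0.2826] [ -0.4   0.9 129. ]
```

View pics/s14.png

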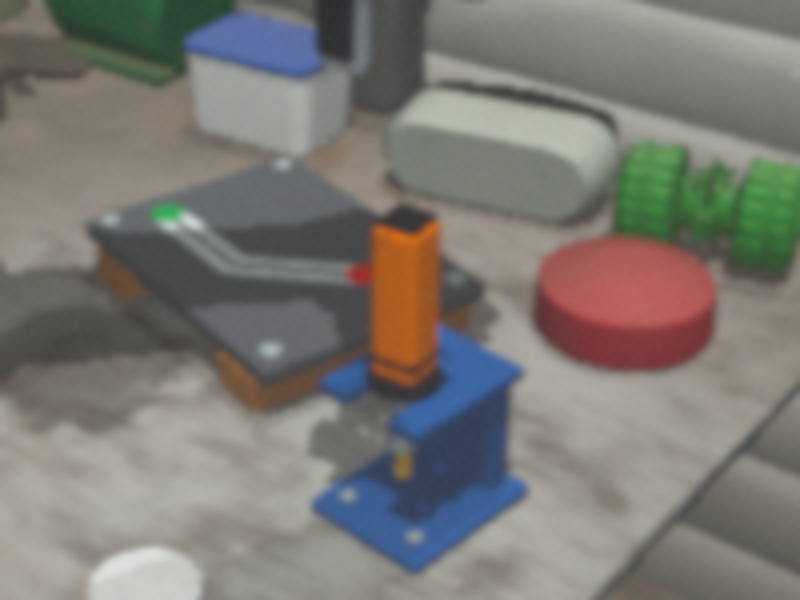

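View pics/w14.png

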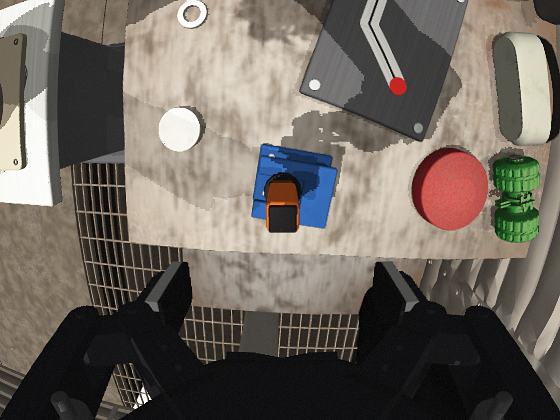

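```bash
python3 - <<'E'
from h import *
import pickle
from station import ticket
p=pickle.load(open("w14.pkl","rb"));x0,y0=262,198
a=p["frame"][y0:240,x0:305].astype(int).sum(2);n,l,st,c=cv2.connectedComponentsWithStats((a<150).astype(np.uint8))
for i in range(1,n):
    if st[i,4]>100: print(st[i],watz(p,tuple(c[i]+[x0,y0]),.165))
print(ticket.sign_off())
E
```

```text
[  7   7  28  27 743] [ 0.48662198 -0.10109273  0.165     ]
the job is handed in; nothing more can be done
None
```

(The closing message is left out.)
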